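Hang the loaded spice caddy level on the peg

ROBOT

A 6-joint arm with a two-finger parallel gripper is mounted at the origin on the work surface. World frame = base frame: x ahead of the robot, y to its left, z up, the work surface at z = 0. Lengths are in m, angles in rad, forces in N, time in s.
With the tool pointing down it reaches from about 0.375 to 0.975 m from the base axis. Payload 3.8 kg.
Tool frame: the origin (TCP) lies at the very end of the fingers, on their centre line; the grasp point (between the pads) lies 19 mm behind it (pinch_z is the distance from the TCP to the grasp point, in m); z points along the fingers, y is the line along which they close (so a half turn about z gives the same grasp; the last joint's range is limited). The gripper opens to 88 mm and grips with 3 to 60 N. Pads are 18 mm wide; open, the fingers measure 123 mm over their backs; the gripper's body (75 mm by 187 mm) begins 45 mm behind the grasp point.
Start: joints at [1.19, 0.264, 1.604, -0, 1.274, -0.037], TCP at [0.228, 0.635, 0.239] pointing down, gripper open.
Joint ranges: [-2.63, 2.63], [-0.94, 2.18], [0.31, 2.57], [-1.31, 4.45], [0, 2.66], [-2.55, 2.55]. Speed limits (rad/s): [2.57, 2.57, 3.14, 3.14, 3.14, 3.14].

INTERFACE

Orientations are given as a 3x3 rotation matrix whose columns are the frame's x, y, z axes.
In Python, from bench import get_obs, capture, calibration, hand_in, pinch_z gives the robot as it stands.
- The arm moves only by the shell command python3 -m handwheel 'ROWS' [FORCE]. ROWS is JSON, a list of rows, each an object of numbers: "x", "y", "z": the shift along the tool's x, y, z in cm; "rx", "ry", "rz": the turn, a rotation vector about the tool's x, y, z in degrees; "jaw": the opening, from 0 (shut) to 1 (fully open). A call has 1 to 12 rows; each row is the pose to reach, as a shift and turn from the pose commanded when the call began, along the tool's axes at that moment; what a row does not reach only later rows make up. A row lasts 1/8 s, in which the tool goes at most 62.5 mm and 10.7 degrees, less where a joint would pass 70% of its speed; a pose out of reach is approached as far as the arm can. A call with a gripper value outside its range is refused whole. The fingers move at their own pace and stop on an object; FORCE is the grip in N (left out, the last holds). Time passes only in rows, so rows that repeat a pose let the fingers close. It gives the time, the measured TCP pose, the force, the opening and the grip force at its end, in the units of the state.
- get_obs(): the state, without advancing time (a new reading comes with each control period).
- capture(name): name is "scene" or "top" or "wrist"; returns the picture (420x560x3 uint8, red, green, blue); there is no depth.
- calibration(name): a dict with "intrinsics" (3x3 intrinsics, pixels), "T" (4x4, takes a point from camera to world coordinates). Camera axes: x right, y down, z forward; pixel columns grow to the right and rows downward; lengths in m; the calibration is good to about 2 mm. A picture is of the moment at which its call begins: read the wrist's pose just before it. calibration takes no time and is no camera call; for the wrist camera it gives the pose at the moment of the call.
- hand_in(): hands the job in; it is judged then, once.
The state is a dict: "t": time; "qpos": joint angles; "joint_velocities": joint speeds; "joint_efforts": joint torques, N m; "position": TCP position; "ee_rot": TCP orientation; "force": force on the tool from outside, world axes, zero at the start; "ft_torque": the same for the moment, N m; "opening": finger opening in m; "grasp_force": force on a finger pad.
Only numpy, scipy, OpenCV 4.12 (cv2) and the standard library are available. Lean on these libraries where they do the work, as an engineer would, in place of code of your own. Each camera call takes 0.05 s, during which the arm holds its last target. There are 200 camera calls.

TASK

Pick up the plywood caddy with the steel weight and the two small jars left just as they stand in its bays, and hang it on the peg of the upright board by whichever of its five slots makes it hang level, with its back flat against the board. Feel your way onto the peg gently, do not touch the caddy's contents with the fingers, and leave the other things on the shelf where they are.

Things in the scene. Friction and masses are not known exactly. Their poses are not given: they have to be found in the camera images.
- caddy: Plywood caddy 172 wide (y), 64 deep (x), 130 high, 180 g, empty it balances at y=0. Origin: middle of the lower edge of the back plate's back face; x from back to tray, z up. Back plate 8 thick (x 0 to 8), flat top edge at z 130 to grip across. Five upright through-slots in it 12 wide, 20 high (z 75 to 95), at y -68, -34, 0, 34, 68.
- tray (a point): Centre of the caddy tray's floor (caddy x 36, z 5). The tray has three bays, each about 52 square, side by side at caddy y -56, 0 and 56, walls 30 high. The weight and the two small jars stand loose in them, one in each; which is where varies. Gripped above the right slot, the caddy stays level. The tops of its contents are at most 55 above the caddy's underside.
- weight: Solid steel pickling weight, a disc 48 across and 30 high with a small knob, 46 high in all, about 450 g (within 8 percent); loose in one of the caddy's bays. Origin: centre of its underside.
- smalljar1: Small empty lidded glass jar, 48 across, 50 high, 30 g, loose in another bay. Origin: centre of its underside.
- smalljar2: Same as smalljar1, in the remaining bay.
- board: Fixed upright wooden board, 220 wide (y), 180 high, 18 thick, on a foot at its back at most 76 high. Origin: middle of the lower edge of its flat front face, on the shelf; x points straight out of the front face, roughly away from the robot; z up. One peg stands out of the face near the top; above the top edge is free room, so fingers holding the top of the caddy's plate pass over it.
- slot_mid (a point): Middle of the cross slot on the board's face, z 166, in which the peg is set. The peg itself stands anywhere within 16 to either side of it along the board's y; that is not reported: feel for it or look. It does not give below 80 N, but peg and board must not be pressed with more than 25 N.
- peg_height (a point): A point 31 straight out (board x) from slot_mid: how far out the peg's flat end comes, again with the peg itself up to 16 to one side. The peg is a steel bar 8 across, level, axis at z 166, its outermost 7 a stop 8 wide that rises to z 175. Between stop and board the plate fits. When hung, a slot's upper edge rests on the peg, the caddy's underside about 75 above the shelf.
- jar1: Empty open glass jar, 80 across, 125 high; bystander. Origin: centre of its underside.
- jar2: As jar1.
- jar3: As jar1.
- funnel: Steel funnel standing mouth down, 110 across, 105 high; bystander.
- lids: Stack of four white plastic lids, 82 across, 30 high; bystander.
- crock: Green ceramic open crock, 110 across, 150 high; bystander.
Mind the look-alikes: they are no part of the job. Leave any blue or orange look-alike of the smalljar2 alone.

How it is judged:
On the way:
1. the caddy is lifted clear of the shelf, upright, with its contents (height (world z) of caddy above 0.04 m and angle between caddy's own z axis and vertical below 0.35 rad), for 0.2 s.
At the end, for the whole second after the job is handed in: The caddy hangs at rest on the board's peg, carried by it (underside 66 to 84 mm above the shelf), level across its width within 5 degrees, upright within 6 degrees, its back against the board (within 12 mm at its lower edge), the weight and both small jars standing in its bays (z of caddy in the frame of board between 0.066 and 0.084 m and x of caddy in the frame of board between -0.006 and 0.012 m and angle between caddy's own y axis and vertical between 1.4838 and 1.6578 rad and angle between caddy's own z axis and vertical below 0.105 rad and contact force between caddy and board above 3 N and linear speed of caddy below 0.02 m/s and angular speed of caddy below 0.15 rad/s and z of weight in the frame of caddy between -0.005 and 0.02 m and x of weight in the frame of caddy between 0.008 and 0.066 m and y of weight in the frame of caddy between -0.09 and 0.09 m and z of smalljar1 in the frame of caddy between -0.005 and 0.02 m and x of smalljar1 in the frame of caddy between 0.008 and 0.066 m and y of smalljar1 in the frame of caddy between -0.09 and 0.09 m and z of smalljar2 in the frame of caddy between -0.005 and 0.02 m and x of smalljar2 in the frame of caddy between 0.008 and 0.066 m and y of smalljar2 in the frame of caddy between -0.09 and 0.09 m); the robot touches nothing.
It fails at once if the caddy is pressed against the peg or board with more than 25 N (contact force between caddy and board above 25 N).
It fails at once if the robot pushes the board or peg with more than 25 N (contact force between any of the fingers, the arm and board above 25 N).
It fails at once if the fingers touch the weight or the small jars (contact force between any of weight, smalljar1, smalljar2 and the fingers above 1 N).
It fails at once if a jar, the funnel, the lids or the crock is moved more than 30 mm (distance of any of jar1, jar2, jar3, funnel, lids, crock from where it was at the start of the episode above 0.03 m).
It also fails if it takes over 66 s, if anything falls off the work surface, if the arm or the gripper's body presses on something with over 40 N, if the wrist force passes 120 N, or if a joint passes its speed limit or range.

## Working session

There is one attempt and no reset: what is moved stays moved. The work goes in short steps, Python scripts to look and compute and a shell command to move; the robot and the scene stay as the last step left them, time stands still between calls to the robot, and variables do not carry over. Pictures are saved under pics/ and viewed, at most 10 in all, crops included, and the job is handed in when it is done.

```bash
ls; mkdir -p pics
cat > h.py <<'E'
import numpy as np, cv2
from bench import get_obs, capture, calibration, hand_in, pinch_z
def snap(n,f):
    c=calibration(n); im=capture(n); cv2.imwrite('pics/'+f+'.png',im[:,:,::-1]); np.savez('pics/'+f+'.npz',K=c['intrinsics'],T=c['T']); return im,c
def ray(f,u,v):
    d=np.load('pics/'+f+'.npz'); T=d['T']; r=T[:3,:3]@np.linalg.solve(d['K'],[u,v,1]); return T[:3,3],r/np.linalg.norm(r)
def onz(f,u,v,z):
    o,r=ray(f,u,v); return o+r*(z-o[2])/r[2]
def tri(*a):
    A=np.zeros((3,3));b=np.zeros(3)
    for f,u,v in a:
        o,r=ray(f,u,v);P=np.eye(3)-np.outer(r,r);A+=P;b+=P@o
    p=np.linalg.solve(A,b); return p,[np.linalg.norm((np.eye(3)-np.outer(r,r))@(p-o)) for o,r in [ray(*x) for x in a]]
def proj(f,p):
    d=np.load('pics/'+f+'.npz');q=np.linalg.inv(d['T'])@np.append(p,1);q=d['K']@q[:3];return q[:2]/q[2]
E
python3 - <<'E'
from h import *
for n in('scene','top'):
    im,c=snap(n,n+'0'); print(n,np.round(c['T'],3).tolist(),np.round(c['intrinsics'],1).tolist())
print(get_obs())
E
```

```text
pics
scene [[0.798, 0.437, -0.415, 1.208], [0.603, -0.56, 0.569, -0.792], [0.016, -0.704, -0.71, 1.115], [0.0, 0.0, 0.0, 1.0]] [[539.2, 0.0, 275.6], [0.0, 539.2, 201.5], [0.0, 0.0, 1.0]]
top [[0.01, -0.998, 0.065, 0.517], [-1.0, -0.008, 0.03, -0.01], [-0.029, -0.065, -0.997, 1.266], [0.0, 0.0, 0.0, 1.0]] [[446.7, 0.0, 272.7], [0.0, 446.7, 211.2], [0.0, 0.0, 1.0]]
{'t': 0.1, 'qpos': array([ 1.19006931e+00,  2.64630326e-01,  1.60521568e+00, -1.03234716e-05,
        1.27368891e+00, -3.69224652e-02]), 'joint_velocities': array([ 0.00025911, -0.00084831, -0.00363958, -0.00031233, -0.00292096,
        0.00020347]), 'joint_efforts': array([ 1.77002944e-04, -5.03617036e+01, -3.58071256e+01,  7.31087266e-02,
        2.33602175e-02, -8.16528268e-05]), 'position': array([0.2273087 , 0.63490764, 0.23755625]), 'ee_rot': array([[-9.41480077e-01,  3.37067882e-01, -7.12571235e-04],
       [ 3.37068630e-01,  9.41478345e-01, -1.80685315e-03],
       [ 6.18382203e-05, -1.94130166e-03, -9.99998114e-01]]), 'force': array([0.27371453, 0.20128974, 0.36178695]), 'ft_torque': array([-0.02043897, -0.02445736, -0.00208367]), 'grasp_force': 0.0, 'opening': 0.0881758013908342}
```

View pics/scene0.png

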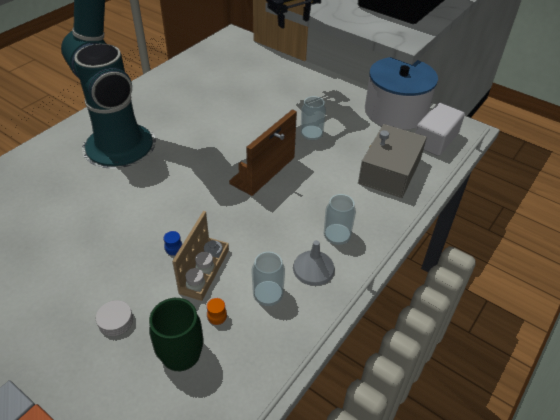

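View pics/top0.png

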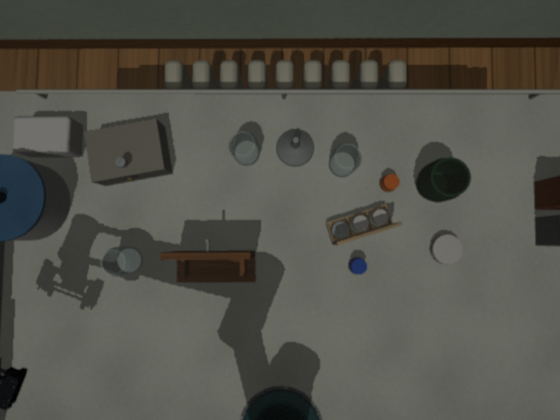

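The scene view shows the caddy at (203,262) with its plate on the robot side, the board at (268,152) with its peg near (280,135), the blue look-alike at (173,242) and the orange one at (217,311). The crock is at (176,333), the lids at (115,318), the jars at (268,278), (340,219) and (313,117), and the funnel at (314,262). In the top view the caddy is at (362,225) and the board at (208,258).
Possible mix-ups: the blue jar (173,242), the orange jar (217,311) and the caddy's own two jars. The only plywood caddy is the one at (203,262). I'll check it in a close crop.

Run:
```python
from h import *
a=cv2.imread('pics/scene0.png'); b=cv2.imread('pics/top0.png')
r=lambda i,x,y,w,h:cv2.resize(i[y:y+h,x:x+w],(400,300),interpolation=cv2.INTER_CUBIC)
o=np.vstack([np.hstack([r(a,160,207,80,100-40),r(a,160,247,80,60)]),np.hstack([r(b,320,195,88,66),r(b,156,205,108,81)])])
o=cv2.convertScaleAbs(o,alpha=1.3,beta=15)
cv2.imwrite('pics/crop1.png',o)
```

```text
(no output)
```

View pics/crop1.png

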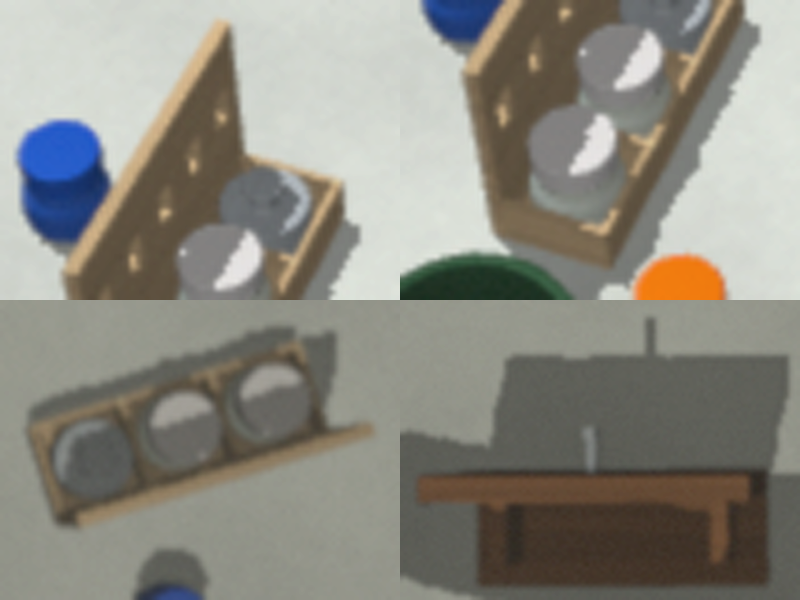

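The crop shows three things. The steel weight (dark, with a knob) is in the far bay (world +y, caddy y=+56), and the jars are in the other two. The peg in the top view runs from about (207,251) to (207,239.6). The centre of mass works out to y ≈ (450−30)·56/690 = 34 mm, so the slot to use is y=+34.

Run:
```python
from h import *
L=tri(('top0',337.6,243.2),('scene0',205,211.4));R=tri(('top0',401.8,223.4),('scene0',173.6,260.8))
print('plate top',L,R,np.linalg.norm(L[0]-R[0]))
d=L[0]-R[0]; print('yaw of caddy y axis',np.degrees(np.arctan2(-d[0],d[1])))
for n,u,v,z in(('pegbase',207.3,250.9,.17),('pegtip',207,239.6,.17),('bl',160.9,252.6,.18),('br',250.5,252,.18)): print(n,onz('top0',u,v,z))
o=get_obs();c=calibration('wrist')
E_=np.eye(4);E_[:3,:3]=o['ee_rot'];E_[:3,3]=o['position'];print(np.round(np.linalg.inv(E_)@c['T'],3).tolist(),np.round(c['intrinsics'],1).tolist())
```

```text
plate top (array([ 0.51219274, -0.14036914,  0.12987994]), [np.float64(0.000930856693492584), np.float64(0.0009308566934925376)]) (array([ 0.5630681 , -0.30205829,  0.13093816]), [np.float64(0.00012688611856087338), np.float64(0.00012688611856061574)]) 0.1695075355783471
yaw of caddy y axis 17.466138008594662
pegbase [0.4895739  0.18250563 0.17      ]
pegtip [0.5172699  0.18379139 0.17      ]
bl [0.48447014 0.29447824 0.18      ]
br [0.48829934 0.07534758 0.18      ]
[[0.0, -0.956, -0.292, 0.076], [1.0, 0.0, 0.001, -0.001], [-0.001, -0.292, 0.956, -0.145], [0.0, 0.0, 0.0, 1.0]] [[354.7, 0.0, 276.4], [0.0, 354.7, 207.8], [0.0, 0.0, 1.0]]
```

```bash
cat >> h.py <<'E'
def go(p,yaw=None):
    """shift (cm) & rz (deg) in tool axes from measured pose to world p, tool x at yaw deg, tool down"""
    o=get_obs();R=o['ee_rot'];print('shift cm',np.round(R.T@(np.array(p)-o['position'])*100,2),'pos',np.round(o['position'],4),'F',np.round(o['force'],1))
    if yaw is not None:
        a=np.radians(yaw);G=np.array([[np.cos(a),np.sin(a),0],[np.sin(a),-np.cos(a),0],[0,0,-1]])
        from scipy.spatial.transform import Rotation as S
        print('rotvec',np.round(S.from_matrix(R.T@G).as_rotvec(degrees=True),2))
E
python3 -c "
from h import *
go([.527,-.189,.24],107.5)"
```

```text
shift cm [-55.99 -67.47  -0.12] pos [0.2273 0.6349 0.2376] F [0.3 0.2 0.4]
rotvec [-1.00e-01  5.00e-02  5.28e+01]
```

```bash
python3 -m handwheel '[{"x":-4,"y":-4.8,"z":0,"rz":4,"jaw":1},{"x":-8,"y":-9.6,"z":0,"rz":8},{"x":-12,"y":-14.4,"z":0,"rz":12},{"x":-16,"y":-19.2,"z":0,"rz":16},{"x":-20,"y":-24,"z":0,"rz":20},{"x":-24,"y":-28.8,"z":0,"rz":24},{"x":-28,"y":-33.6,"z":0,"rz":28},{"x":-32,"y":-38.4,"z":0,"rz":32},{"x":-36,"y":-43.2,"z":0,"rz":36},{"x":-40,"y":-48,"z":0,"rz":40},{"x":-44,"y":-52.8,"z":0,"rz":44},{"x":-48,"y":-57.6,"z":0,"rz":48}]'; python3 -c "
from h import *
go([.527,-.189,.24],107.5)"
```

```text
shift cm [-55.99 -67.47  -0.12] pos [0.2273 0.6349 0.2376] F [0.3 0.2 0.4]
rotvec [-1.00e-01  5.00e-02  5.28e+01]schema error: expected keys x, y, z, rx, ry, rz, jaw
```

```bash
python3 -m handwheel '[{"x":-4,"y":-4.8,"z":0,"rx":0,"ry":0,"rz":4,"jaw":1},{"x":-8,"y":-9.6,"z":0,"rx":0,"ry":0,"rz":8,"jaw":1},{"x":-12,"y":-14.4,"z":0,"rx":0,"ry":0,"rz":12,"jaw":1},{"x":-16,"y":-19.2,"z":0,"rx":0,"ry":0,"rz":16,"jaw":1},{"x":-20,"y":-24,"z":0,"rx":0,"ry":0,"rz":20,"jaw":1},{"x":-24,"y":-28.8,"z":0,"rx":0,"ry":0,"rz":24,"jaw":1},{"x":-28,"y":-33.6,"z":0,"rx":0,"ry":0,"rz":28,"jaw":1},{"x":-32,"y":-38.4,"z":0,"rx":0,"ry":0,"rz":32,"jaw":1},{"x":-36,"y":-43.2,"z":0,"rx":0,"ry":0,"rz":36,"jaw":1},{"x":-40,"y":-48,"z":0,"rx":0,"ry":0,"rz":40,"jaw":1},{"x":-44,"y":-52.8,"z":0,"rx":0,"ry":0,"rz":44,"jaw":1},{"x":-48,"y":-57.6,"z":0,"rx":0,"ry":0,"rz":48,"jaw":1}]'; python3 -c "
from h import *
go([.527,-.189,.24],107.5)"
```

```text
t: 1.6
position: [0.4854, -0.0706, 0.2385]
ee_rot: [[-0.377, 0.926, 0.0], [0.926, 0.377, 0.0], [0.0, 0.0, -1.0]]
force: [0.5, 0.6, 0.3]
opening: 0.088
grasp_force: 0.0
shift cm [-12.53  -0.6   -0.15] pos [ 0.4854 -0.0706  0.2385] F [0.5 0.6 0.3]
rotvec [ 0.01 -0.01  4.64]
```

```bash
python3 -c "
from h import *
snap('wrist','w1')"; python3 -m handwheel '[{"x":-5,"y":-0.2,"z":0,"rx":0,"ry":0,"rz":3,"jaw":1},{"x":-10,"y":-0.5,"z":0,"rx":0,"ry":0,"rz":4.6,"jaw":1},{"x":-12.5,"y":-0.6,"z":0,"rx":0,"ry":0,"rz":4.6,"jaw":1},{"x":-12.5,"y":-0.6,"z":0,"rx":0,"ry":0,"rz":4.6,"jaw":1},{"x":-12.5,"y":-0.6,"z":0,"rx":0,"ry":0,"rz":4.6,"jaw":1}]'; python3 -c "
from h import *
snap('wrist','w2')
a=cv2.imread('pics/w1.png');b=cv2.imread('pics/w2.png')
cv2.imwrite('pics/w12.png',cv2.convertScaleAbs(np.hstack([cv2.resize(a,(400,300)),cv2.resize(b,(400,300))]),alpha=1.3,beta=10))
go([.527,-.189,.24],107.5)"
```

```text
t: 2.28
position: [0.5267, -0.1853, 0.2383]
ee_rot: [[-0.305, 0.952, -0.001], [0.952, 0.305, 0.001], [0.001, -0.001, -1.0]]
force: [-0.7, 0.9, 0.0]
opening: 0.0882
grasp_force: 0.0
shift cm [-0.38 -0.09 -0.15] pos [ 0.5267 -0.1851  0.2385] F [0.6 0.5 0.6]
rotvec [-0.02 -0.06  0.27]
```

View pics/w12.png

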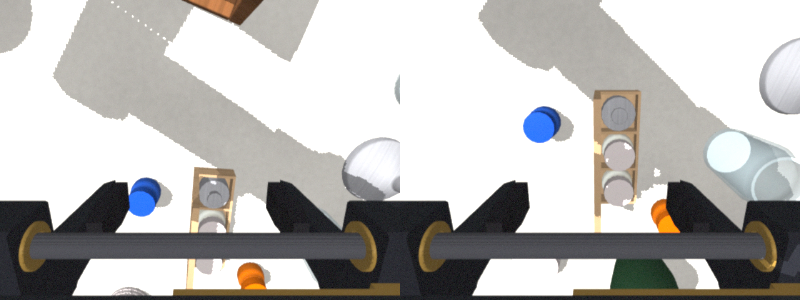

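The left and right tiles show the caddy between the fingers. The weight is at the far (+y) end, the plate top is a bright strip left of the bays (right tile x≈597, y 92–235), and blue and orange sit outside the finger lines. I'll zoom in on the strip.

Run:
```python
from h import *
b=cv2.imread('pics/w2.png');a=cv2.imread('pics/w1.png')
c=lambda i,x,y:cv2.resize(i[y:y+100,x:x+66],(396,600),interpolation=cv2.INTER_CUBIC)
cv2.imwrite('pics/w2c.png',cv2.convertScaleAbs(np.hstack([c(b,262,110),c(a,255,222)]),alpha=.9))
```

```text
(no output)
```

View pics/w2c.png

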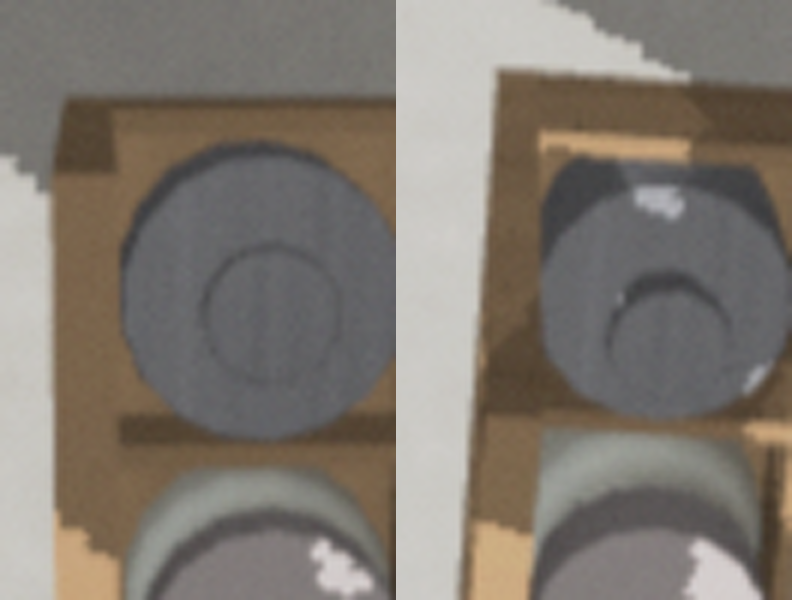

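Run:
```python
from h import *
b=onz('w2',270.8,138.7,.13);f=onz('w2',281.2,138.8,.13);print(b,f,np.linalg.norm(b-f))
print('in top0',proj('top0',b),proj('top0',f),'scene0',proj('scene0',b),proj('scene0',f),'w1',proj('w1',b),proj('w1',f), 'w1 crop',(proj('w1',b)-[255,222])*6+[396,0])
e=tri(('w2',276,138.7),('scene0',205,211.4),('top0',337.6,243.2));print(e)
# strip edges at lower rows in w2: find bright/brown columns
im=cv2.imread('pics/w2.png').astype(int)
for r in (215,235,255,275,290): print(r,[tuple(im[r,c,::-1]) for c in range(266,290,2)])
```

```text
[ 0.5071194  -0.13991073  0.13      ] [ 0.51413096 -0.13773735  0.13      ] 0.007340683299574611
in top0 [337.17199747 244.93498419] [336.3109712  242.14522241] scene0 [203.25349575 210.36897355] [205.90203311 211.11213972] w1 [269.863335   291.37095305] [278.93322817 292.06523036] w1 crop [485.18000998 416.22571832]
(array([ 0.51142558, -0.1396876 ,  0.12879662]), [np.float64(0.0010939622666817602), np.float64(0.0009564307484483356), np.float64(0.001428767609718318)])
215 [(np.int64(220), np.int64(218), np.int64(212)), (np.int64(221), np.int64(219), np.int64(212)), (np.int64(214), np.int64(210), np.int64(200)), (np.int64(132), np.int64(110), np.int64(83)), (np.int64(136), np.int64(114), np.int64(85)), (np.int64(167), np.int64(137), np.int64(104)), (np.int64(180), np.int64(149), np.int64(113)), (np.int64(205), np.int64(167), np.int64(128)), (np.int64(134), np.int64(109), np.int64(84)), (np.int64(139), np.int64(140), np.int64(130)), (np.int64(108), np.int64(102), np.int64(103)), (np.int64(146), np.int64(137), np.int64(137))]
235 [(np.int64(222), np.int64(221), np.int64(213)), (np.int6
[... 1480 characters left out ...]
np.int64(95), np.int64(77), np.int64(59)), (np.int64(113), np.int64(104), np.int64(97)), (np.int64(145), np.int64(139), np.int64(136))]
290 [(np.int64(225), np.int64(223), np.int64(218)), (np.int64(226), np.int64(224), np.int64(219)), (np.int64(225), np.int64(224), np.int64(219)), (np.int64(142), np.int64(124), np.int64(106)), (np.int64(122), np.int64(102), np.int64(74)), (np.int64(125), np.int64(103), np.int64(82)), (np.int64(125), np.int64(101), np.int64(79)), (np.int64(132), np.int64(113), np.int64(88)), (np.int64(222), np.int64(219), np.int64(213)), (np.int64(224), np.int64(223), np.int64(218)), (np.int64(226), np.int64(224), np.int64(219)), (np.int64(227), np.int64(225), np.int64(220))]
```

```bash
python3 -m handwheel '[{"x":-0.3,"y":-0.05,"z":4,"rx":0,"ry":0,"rz":0,"jaw":1},{"x":-0.3,"y":-0.05,"z":9,"rx":0,"ry":0,"rz":0,"jaw":1},{"x":-0.3,"y":-0.05,"z":12,"rx":0,"ry":0,"rz":0,"jaw":1},{"x":-0.3,"y":-0.05,"z":12.9,"rx":0,"ry":0,"rz":0,"jaw":1},{"x":-0.3,"y":-0.05,"z":12.9,"rx":0,"ry":0,"rz":0,"jaw":1},{"x":-0.3,"y":-0.05,"z":12.9,"rx":0,"ry":0,"rz":0,"jaw":1}]' 55; python3 -c "
from h import *
go([.527,-.1886,.109],107.8)"
```

```text
t: 3.08
position: [0.529, -0.1897, 0.1117]
ee_rot: [[-0.305, 0.952, 0.003], [0.952, 0.305, -0.001], [-0.002, 0.002, -1.0]]
force: [-0.2, -0.2, 0.6]
opening: 0.0882
grasp_force: 0.0
shift cm [ 0.16 -0.15  0.27] pos [ 0.529  -0.1897  0.1117] F [-0.2 -0.2  0.6]
rotvec [ 0.14  0.12 -0.07]
```

```bash
python3 -m handwheel '[{"x":0.1,"y":-0.1,"z":0.2,"rx":0,"ry":0,"rz":0,"jaw":1},{"x":0.1,"y":-0.1,"z":0.2,"rx":0,"ry":0,"rz":0,"jaw":0.6},{"x":0.1,"y":-0.1,"z":0.2,"rx":0,"ry":0,"rz":0,"jaw":0.3},{"x":0.1,"y":-0.1,"z":0.2,"rx":0,"ry":0,"rz":0,"jaw":0},{"x":0.1,"y":-0.1,"z":0.2,"rx":0,"ry":0,"rz":0,"jaw":0},{"x":0.1,"y":-0.1,"z":0.2,"rx":0,"ry":0,"rz":0,"jaw":0},{"x":0.1,"y":-0.1,"z":0.2,"rx":0,"ry":0,"rz":0,"jaw":0},{"x":0.1,"y":-0.1,"z":0.2,"rx":0,"ry":0,"rz":0,"jaw":0}]' 55; python3 -c "
from h import *
go([.527,-.1886,.109],107.8)"
```

```text
t: 4.08
position: [0.5263, -0.1889, 0.1077]
ee_rot: [[-0.304, 0.953, -0.0], [0.953, 0.304, 0.0], [0.0, -0.0, -1.0]]
force: [0.1, 0.4, 0.2]
opening: 0.0204
grasp_force: 0.0
shift cm [ 0.01  0.07 -0.13] pos [ 0.5263 -0.1889  0.1077] F [0.1 0.4 0.2]
rotvec [-0.  -0.  -0.1]
```

```bash
python3 -m handwheel '[{"x":0,"y":0.05,"z":-0.2,"rx":0,"ry":0,"rz":0,"jaw":0},{"x":0,"y":0.05,"z":-0.2,"rx":0,"ry":0,"rz":0,"jaw":0},{"x":0,"y":0.05,"z":-0.2,"rx":0,"ry":0,"rz":0,"jaw":0},{"x":0,"y":0.05,"z":-0.2,"rx":0,"ry":0,"rz":0,"jaw":0},{"x":0,"y":0.05,"z":-0.2,"rx":0,"ry":0,"rz":0,"jaw":0}]' 60; python3 -c "
from h import *
go([.527,-.1886,.110],107.8)"
```

```text
t: 4.7
position: [0.527, -0.1887, 0.1099]
ee_rot: [[-0.304, 0.953, 0.0], [0.953, 0.304, 0.0], [-0.0, 0.0, -1.0]]
force: [1.0, -0.4, 1.5]
opening: 0.0075
grasp_force: 60.0
shift cm [ 0.01  0.   -0.01] pos [ 0.527  -0.1887  0.1099] F [ 1.  -0.4  1.5]
rotvec [ 0.02  0.01 -0.1 ]
```

Gripped at 60 N. Now lifting gently.

```bash
python3 -m handwheel '[{"x":0,"y":0,"z":-0.5,"rx":0,"ry":0,"rz":0,"jaw":0},{"x":0,"y":0,"z":-1.5,"rx":0,"ry":0,"rz":0,"jaw":0},{"x":0,"y":0,"z":-3,"rx":0,"ry":0,"rz":0,"jaw":0},{"x":0,"y":0,"z":-5,"rx":0,"ry":0,"rz":0,"jaw":0},{"x":0,"y":0,"z":-7,"rx":0,"ry":0,"rz":0,"jaw":0},{"x":0,"y":0,"z":-9,"rx":0,"ry":0,"rz":0,"jaw":0},{"x":0,"y":0,"z":-10,"rx":0,"ry":0,"rz":0,"jaw":0},{"x":0,"y":0,"z":-10,"rx":0,"ry":0,"rz":0,"jaw":0},{"x":0,"y":0,"z":-10,"rx":0,"ry":0,"rz":0,"jaw":0},{"x":0,"y":0,"z":-10,"rx":0,"ry":0,"rz":0,"jaw":0}]'; python3 -c "
from h import *
im,c=snap('scene','s1'); snap('wrist','w3'); o=get_obs();print(o['ft_torque'],o['opening'])
a=cv2.imread('pics/s1.png')[150:300,130:330];b=cv2.imread('pics/w3.png')
cv2.imwrite('pics/lift.png',np.hstack([cv2.resize(a,(400,300)),cv2.resize(b,(400,300))]))"
```

```text
t: 5.95
position: [0.5261, -0.1884, 0.2085]
ee_rot: [[-0.304, 0.953, -0.002], [0.953, 0.304, 0.001], [0.001, -0.002, -1.0]]
force: [0.6, 0.2, -7.1]
opening: 0.0075
grasp_force: 60.0
[-0.06273489  0.2310922   0.02707901] 0.007582478894247164
```

View pics/lift.png

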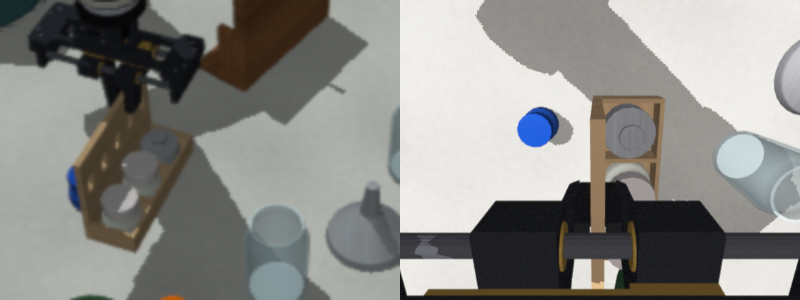

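Level and intact: the weight and both jars are still in their bays, and the moment about the caddy's x is about 0. Next I move in front of the board at a safe height.

Run:
```python
from h import *
go([.58,.13,.29],91)
im=cv2.imread('pics/w3.png').astype(int)
for r in range(126,190,4): print(r,[int(im[r,c].sum()//3) for c in range(258,300,3)])
```

```text
shift cm [28.72 14.79 -8.11] pos [ 0.5263 -0.1885  0.2087] F [ 0.2 -0.1 -6.9]
rotvec [-0.08 -0.05 16.7 ]
126 [146, 143, 145, 142, 145, 145, 143, 148, 146, 145, 142, 141, 143, 145]
130 [149, 146, 146, 145, 147, 144, 145, 144, 143, 142, 143, 144, 144, 142]
134 [227, 147, 145, 148, 114, 103, 99, 100, 98, 100, 97, 97, 97, 97]
138 [233, 228, 198, 144, 95, 84, 87, 87, 91, 107, 101, 106, 103, 106]
142 [234, 235, 234, 225, 86, 84, 84, 83, 91, 114, 115, 115, 113, 115]
146 [236, 235, 236, 232, 92, 90, 89, 89, 89, 129, 130, 127, 126, 124]
150 [233, 234, 234, 223, 86, 87, 87, 84, 83, 127, 127, 125, 126, 117]
154 [233, 234, 234, 178, 86, 90, 87, 86, 86, 104, 129, 126, 102, 83]
158 [235, 235, 235, 125, 85, 84, 88, 88, 87, 91, 127, 91, 83, 83]
162 [235, 237, 237, 96, 83, 84, 83, 84, 85, 79, 86, 84, 83, 129]
166 [235, 236, 233, 88, 91, 89, 89, 88, 88, 88, 77, 92, 126, 127]
170 [233, 234, 229, 124, 122, 126, 126, 126, 124, 123, 88, 128, 128, 129]
174 [234, 233, 229, 125, 125, 126, 125, 125, 123, 124, 119, 125, 125, 129]
178 [234, 235, 231, 124, 124, 122, 124, 125, 125, 124, 129, 124, 127, 128]
182 [234, 234, 235, 126, 124, 124, 125, 124, 123, 124, 126, 128, 125, 130]
186 [235, 234, 234, 123, 124, 124, 124, 124, 123, 122, 128, 126, 128, 125]
```

```bash
python3 - <<'E'
from h import *
o=get_obs()
for u in(265.5,286.5):
    p=onz('w3',u,168.3,o['position'][2]+.0201); print((o['ee_rot'].T@(p-o['position']))*1000)
E
python3 -m handwheel '[{"x":0,"y":1,"z":-2,"rx":0,"ry":0,"rz":2,"jaw":0},{"x":2,"y":2.5,"z":-4,"rx":0,"ry":0,"rz":4,"jaw":0},{"x":5,"y":4,"z":-6,"rx":0,"ry":0,"rz":6,"jaw":0},{"x":8,"y":5.5,"z":-8,"rx":0,"ry":0,"rz":8,"jaw":0},{"x":11.5,"y":7,"z":-8.2,"rx":0,"ry":0,"rz":10,"jaw":0},{"x":15,"y":8.5,"z":-8.2,"rx":0,"ry":0,"rz":12,"jaw":0},{"x":18.5,"y":10,"z":-8.2,"rx":0,"ry":0,"rz":14,"jaw":0},{"x":22,"y":11.7,"z":-8.2,"rx":0,"ry":0,"rz":16,"jaw":0},{"x":25,"y":13.2,"z":-8.2,"rx":0,"ry":0,"rz":16.7,"jaw":0},{"x":27.5,"y":14.3,"z":-8.2,"rx":0,"ry":0,"rz":16.7,"jaw":0},{"x":28.7,"y":14.8,"z":-8.2,"rx":0,"ry":0,"rz":16.7,"jaw":0},{"x":28.7,"y":14.8,"z":-8.2,"rx":0,"ry":0,"rz":16.7,"jaw":0}]'
python3 -m handwheel '[{"x":0,"y":0,"z":0,"rx":0,"ry":0,"rz":0,"jaw":0},{"x":0,"y":0,"z":0,"rx":0,"ry":0,"rz":0,"jaw":0},{"x":0,"y":0,"z":0,"rx":0,"ry":0,"rz":0,"jaw":0}]'
python3 - <<'E'
from h import *
snap('wrist','w4'); cv2.imwrite('pics/w4v.png',cv2.resize(cv2.imread('pics/w4.png'),(800,600),interpolation=cv2.INTER_CUBIC))
E
```

```text
[ 52.11144755  -4.74092859 -20.03558023]
[ 52.11674696   2.7485992  -20.04524035]
t: 7.55
position: [0.5804, 0.13, 0.2913]
ee_rot: [[-0.019, 1.0, -0.001], [1.0, 0.019, -0.001], [-0.001, -0.001, -1.0]]
force: [0.3, -0.5, -7.2]
opening: 0.0074
grasp_force: 60.0
t: 7.92
position: [0.5806, 0.1289, 0.2918]
ee_rot: [[-0.016, 1.0, 0.0], [1.0, 0.016, -0.0], [-0.0, 0.0, -1.0]]
force: [0.6, 0.0, -6.9]
opening: 0.0075
grasp_force: 60.0
```

View pics/w4v.png

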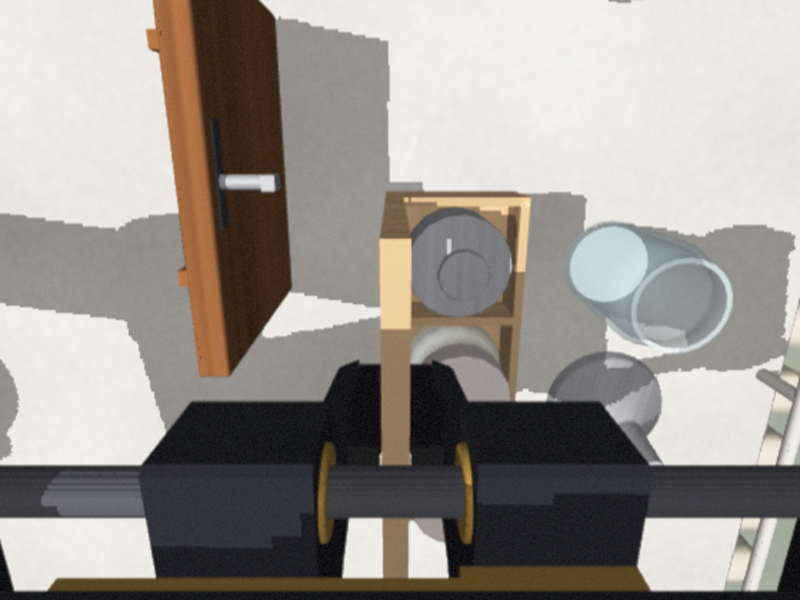

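The view shows the peg sticking out of the board's face at tile (222–280, 183), with the cross slot at rows 118–230, so its middle is near row 174. The caddy's plate end is at (395,238). Next: numeric extraction.

Run:
```python
from h import *
im=cv2.imread('pics/w4.png').astype(int); g=im.sum(2)//3
sat=im.max(2)-im.min(2)
for r in range(118,140): print(r,[int(g[r,c]) for c in range(146,202,3)])
print('board front top edge / near corner: red-channel')
for r in (20,60,100,150,180,220,250): print(r,[int(im[r,c,2]) for c in range(110,170,3)])
for r in range(256,268,2): print(r,[int(im[r,c,2]) for c in range(134,176,3)])
print('plate');
for r in range(158,174,2): print(r,[int(g[r,c]) for c in range(262,296,3)])
```

```text
118 [47, 33, 31, 31, 41, 43, 32, 31, 39, 36, 43, 42, 41, 45, 46, 31, 40, 42, 136]
119 [53, 37, 32, 34, 33, 41, 32, 32, 40, 32, 42, 39, 38, 42, 45, 40, 35, 37, 139]
120 [51, 37, 34, 28, 38, 35, 32, 33, 39, 35, 39, 43, 38, 40, 47, 44, 42, 44, 137]
121 [55, 41, 38, 50, 56, 60, 61, 64, 63, 64, 65, 66, 72, 72, 81, 71, 58, 46, 138]
122 [60, 35, 41, 91, 98, 131, 133, 132, 132, 134, 134, 133, 153, 140, 141, 114, 67, 40, 135]
123 [60, 37, 47, 114, 132, 174, 174, 173, 174, 175, 175, 174, 198, 197, 197, 176, 67, 36, 139]
124 [61, 33, 54, 121, 178, 199, 194, 196, 196, 196, 196, 196, 214, 219, 219, 201, 66, 42, 136]
125 [65, 39, 58, 127, 201, 209, 209, 211, 209, 208, 210, 210, 217, 220, 221, 205, 69, 42, 137]
126 [65, 41, 61, 130, 215, 219, 222, 221, 221, 220, 221, 220, 222, 221, 221, 205, 69, 40, 140]
127 [69, 36, 58, 127, 217, 225, 222, 223, 223, 222, 222, 223, 223, 221, 222, 205, 68, 40, 142]
128 [71, 38, 55, 122, 210, 217, 214, 214, 213, 213, 213, 214, 218, 222, 223, 210, 70, 43, 139]
129 [72, 42, 56, 118, 189, 197, 200, 196, 197, 196, 198, 198, 211, 221, 221, 210, 70, 40, 128]
130 [76, 40, 5
[... 1811 characters left out ...]
44, 166, 170, 162, 165, 172, 171, 169, 111, 151, 151, 147, 146]
264 [145, 147, 148, 149, 148, 142, 144, 146, 148, 150, 149, 148, 150, 148]
266 [146, 146, 144, 150, 152, 149, 151, 149, 150, 149, 149, 146, 149, 153]
plate
158 [150, 149, 99, 93, 94, 94, 97, 96, 113, 124, 83, 83]
160 [150, 147, 91, 91, 89, 92, 93, 95, 104, 94, 82, 84]
162 [148, 144, 93, 88, 88, 88, 89, 91, 92, 78, 83, 96]
164 [150, 144, 92, 94, 93, 91, 93, 95, 89, 81, 85, 125]
166 [149, 139, 109, 107, 108, 108, 107, 108, 105, 83, 108, 131]
168 [148, 173, 203, 202, 201, 202, 203, 201, 203, 80, 126, 126]
170 [151, 176, 205, 204, 206, 204, 204, 204, 203, 97, 129, 128]
172 [148, 174, 206, 204, 206, 206, 203, 204, 203, 118, 125, 129]
```

Run:
```python
from h import *
o=get_obs();R=o['ee_rot'];print(o['position'])
P=np.array([onz('w4',c,r,.18) for r,c in((20,134.5),(60,138.5),(100,143),(150,148.5),(180,151.5),(220,155.3),(250,158.5),(263,160.5))])
k=np.polyfit(P[:,1],P[:,0],1);print(np.round(P,4).tolist(),'board yaw',np.degrees(-np.arctan(k[0])))
for n,u,v,z in(('bar axis',172,127.05,.166),('base',156,127,.166),('stop top mid',187,128.6,.175),('stop end',192.5,128.6,.175)):
    p=onz('w4',u,v,z);print(n,p,'tool mm',R.T@(p-o['position'])*1000,'from face',p[0]-np.polyval(k,p[1]))
for u in(266.5,287.5):
    p=onz('w4',u,166.8,o['position'][2]+.0201);print('plate end',p,R.T@(p-o['position'])*1000)
c=onz('top0',160.9,252.6,.18);print('board left end top0',c)
```

```text
[0.58059441 0.12904865 0.29182816]
[[0.4852, 0.2522, 0.18], [0.4855, 0.228, 0.18], [0.4861, 0.2023, 0.18], [0.4869, 0.1677, 0.18], [0.4871, 0.1456, 0.18], [0.4874, 0.1143, 0.18], [0.4878, 0.0894, 0.18], [0.4885, 0.0782, 0.18]] board yaw 0.9892057169146994
bar axis [0.50095269 0.18314422 0.166     ] tool mm [ 55.41189992 -78.75728802 125.81204851] from face 0.014541921688334125
base [0.48900218 0.18298051 0.166     ] tool mm [ 55.44587138 -90.70887227 125.81003286] from face 0.0025885835455776163
stop top mid [0.51430417 0.1829275  0.175     ] tool mm [ 54.97391554 -65.40970581 116.81431998] from face 0.0278896564909229
stop end [0.51828166 0.18299415 0.175     ] tool mm [ 54.97476662 -61.43165448 116.81499026] from face 0.03186830041580074
plate end [0.57549392 0.18117367 0.31192816] [ 52.20122607  -4.23426158 -20.10338999]
plate end [0.58297676 0.18129918 0.31192816] [ 52.20294801   3.24962685 -20.102129  ]
board left end top0 [0.48447014 0.29447824 0.18      ]
```

```bash
python3 -m handwheel '[{"x":1.5,"y":-0.5,"z":2,"rx":0,"ry":0,"rz":0,"jaw":0},{"x":3,"y":-1,"z":4,"rx":0,"ry":0,"rz":0,"jaw":0},{"x":4.5,"y":-2,"z":6,"rx":0,"ry":0,"rz":0,"jaw":0},{"x":5.4,"y":-3,"z":8,"rx":0,"ry":0,"rz":0,"jaw":0},{"x":5.4,"y":-3.4,"z":9.4,"rx":0,"ry":0,"rz":0,"jaw":0},{"x":5.45,"y":-3.45,"z":9.85,"rx":0,"ry":0,"rz":0,"jaw":0},{"x":5.45,"y":-3.45,"z":9.85,"rx":0,"ry":0,"rz":0,"jaw":0},{"x":5.45,"y":-3.45,"z":9.85,"rx":0,"ry":0,"rz":0,"jaw":0},{"x":5.45,"y":-3.45,"z":9.85,"rx":0,"ry":0,"rz":0,"jaw":0}]'
python3 - <<'E'
from h import *
go([.545,.1835,.1934],90.99)
snap('scene','s2');snap('wrist','w5')
a=cv2.imread('pics/s2.png')[90:210,200:360];b=cv2.imread('pics/w5.png')[60:300,120:440]
cv2.imwrite('pics/pre.png',np.hstack([cv2.resize(a,(400,300),interpolation=2),cv2.resize(b,(400,300))]))
E
```

```text
t: 9.1
position: [0.546, 0.1835, 0.1942]
ee_rot: [[-0.017, 1.0, 0.002], [1.0, 0.017, 0.0], [0.0, 0.002, -1.0]]
force: [0.5, -0.1, -6.0]
opening: 0.0077
grasp_force: 60.0
shift cm [ 0.   -0.1   0.08] pos [0.546  0.1835 0.1942] F [ 0.5 -0.1 -6. ]
rotvec [ 0.1  -0.03 -0.02]
```

View pics/pre.png

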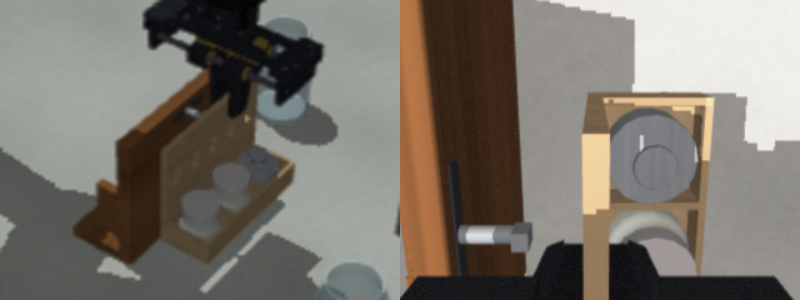

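The caddy is in front of the peg with its contents in place. The right tile shows the bar at about (480,235) and the stop at (522,236). A quick lateral check comes first, then the insertion.

Run:
```python
from h import *
im=cv2.imread('pics/w5.png').astype(int).sum(2)//3
print([(r,int(im[r,185]),int(im[r,220])) for r in range(232,264)])
o=get_obs();R=o['ee_rot']
p=onz('w5',188,248.4,.166);print(p,R.T@(p-o['position'])*1000)
print(R.T@(onz('w5',273,166,o['position'][2]+.0201)-o['position'])*1000,[int(im[r,273]) for r in range(158,174)])
```

```text
[(232, 30, 144), (233, 32, 141), (234, 35, 144), (235, 31, 145), (236, 34, 142), (237, 38, 125), (238, 35, 96), (239, 46, 87), (240, 90, 86), (241, 125, 84), (242, 148, 85), (243, 167, 86), (244, 181, 86), (245, 194, 88), (246, 206, 90), (247, 219, 110), (248, 220, 119), (249, 219, 123), (250, 211, 123), (251, 208, 123), (252, 198, 127), (253, 182, 124), (254, 138, 126), (255, 85, 124), (256, 45, 126), (257, 30, 124), (258, 34, 124), (259, 36, 120), (260, 36, 125), (261, 37, 117), (262, 33, 97), (263, 39, 87)]
[0.49836629 0.18256942 0.166     ] [ -0.11019973 -47.31623529  27.81956214]
[ 52.59139681  -1.7572003  -20.08683988] [95, 94, 93, 92, 86, 92, 96, 94, 108, 178, 203, 206, 205, 205, 204, 204]
```

```bash
python3 -m handwheel '[{"x":0,"y":-0.5,"z":0.05,"rx":0,"ry":0,"rz":0,"jaw":0},{"x":0,"y":-1,"z":0.07,"rx":0,"ry":0,"rz":0,"jaw":0},{"x":0.03,"y":-1.5,"z":0.07,"rx":0,"ry":0,"rz":0,"jaw":0},{"x":0.03,"y":-2,"z":0.07,"rx":0,"ry":0,"rz":0,"jaw":0},{"x":0.03,"y":-2.3,"z":0.07,"rx":0,"ry":0,"rz":0,"jaw":0},{"x":0.03,"y":-2.45,"z":0.07,"rx":0,"ry":0,"rz":0,"jaw":0},{"x":0.03,"y":-2.6,"z":0.07,"rx":0,"ry":0,"rz":0,"jaw":0},{"x":0.03,"y":-2.6,"z":0.07,"rx":0,"ry":0,"rz":0,"jaw":0},{"x":0.03,"y":-2.6,"z":0.07,"rx":0,"ry":0,"rz":0,"jaw":0}]'; python3 -c "
from h import *
go([.4915,.183,.1934],90.99)"
```

```text
t: 10.32
position: [0.5192, 0.1834, 0.1925]
ee_rot: [[-0.017, 1.0, 0.0], [1.0, 0.017, -0.0], [-0.0, 0.0, -1.0]]
force: [-0.3, -0.0, -5.3]
opening: 0.0072
grasp_force: 60.0
shift cm [ 0.01 -2.77 -0.09] pos [0.5192 0.1834 0.1925] F [-0.3 -0.  -5.3]
rotvec [0.01 0.   0.01]
```

```bash
python3 -m handwheel '[{"x":0,"y":-0.1,"z":-0.08,"rx":0,"ry":0,"rz":0,"jaw":0},{"x":0,"y":-0.3,"z":-0.08,"rx":0,"ry":0,"rz":0,"jaw":0},{"x":0,"y":-0.5,"z":-0.08,"rx":0,"ry":0,"rz":0,"jaw":0},{"x":0,"y":-0.7,"z":-0.08,"rx":0,"ry":0,"rz":0,"jaw":0},{"x":0,"y":-0.7,"z":-0.08,"rx":0,"ry":0,"rz":0,"jaw":0}]'; python3 -m handwheel '[{"x":0,"y":-0.2,"z":0,"rx":0,"ry":0,"rz":0,"jaw":0},{"x":0,"y":-0.4,"z":0,"rx":0,"ry":0,"rz":0,"jaw":0},{"x":0,"y":-0.6,"z":0,"rx":0,"ry":0,"rz":0,"jaw":0},{"x":0,"y":-0.6,"z":0,"rx":0,"ry":0,"rz":0,"jaw":0}]'; python3 -c "
from h import *
go([.4915,.183,.1934],90.99)"
```

```text
t: 10.95
position: [0.5119, 0.1833, 0.1933]
ee_rot: [[-0.018, 1.0, -0.0], [1.0, 0.018, -0.0], [-0.0, -0.0, -1.0]]
force: [-0.1, 0.4, -7.4]
opening: 0.0075
grasp_force: 60.0
t: 11.45
position: [0.5059, 0.1832, 0.1933]
ee_rot: [[-0.018, 1.0, -0.0], [1.0, 0.018, -0.0], [-0.0, -0.0, -1.0]]
force: [0.0, 0.3, -6.7]
opening: 0.0074
grasp_force: 60.0
shift cm [ 0.01 -1.44 -0.01] pos [0.5059 0.1832 0.1933] F [ 0.   0.3 -6.7]
rotvec [-0.01  0.    0.02]
```

```bash
python3 -m handwheel '[{"x":0,"y":-0.3,"z":0,"rx":0,"ry":0,"rz":0,"jaw":0},{"x":0,"y":-0.6,"z":0,"rx":0,"ry":0,"rz":0,"jaw":0},{"x":0,"y":-0.8,"z":0,"rx":0,"ry":0,"rz":0,"jaw":0},{"x":0,"y":-1,"z":0,"rx":0,"ry":0,"rz":0,"jaw":0},{"x":0,"y":-1.1,"z":0,"rx":0,"ry":0,"rz":0,"jaw":0},{"x":0,"y":-1.1,"z":0,"rx":0,"ry":0,"rz":0,"jaw":0}]'; python3 -m handwheel '[{"x":0,"y":-0.1,"z":0,"rx":0,"ry":0,"rz":0,"jaw":0},{"x":0,"y":-0.1,"z":0,"rx":0,"ry":0,"rz":0,"jaw":0}]';python3 -m handwheel '[{"x":0,"y":-0.1,"z":0,"rx":0,"ry":0,"rz":0,"jaw":0},{"x":0,"y":-0.1,"z":0,"rx":0,"ry":0,"rz":0,"jaw":0}]'
```

```text
t: 12.2
position: [0.4951, 0.183, 0.1933]
ee_rot: [[-0.018, 1.0, 0.0], [1.0, 0.018, -0.0], [-0.0, 0.0, -1.0]]
force: [0.1, -0.6, -5.8]
opening: 0.0075
grasp_force: 60.0
t: 12.45
position: [0.4941, 0.183, 0.1933]
ee_rot: [[-0.017, 1.0, -0.0], [1.0, 0.017, -0.0], [-0.0, -0.0, -1.0]]
force: [0.2, -0.1, -6.1]
opening: 0.0078
grasp_force: 60.0
t: 12.7
position: [0.493, 0.1829, 0.1933]
ee_rot: [[-0.018, 1.0, -0.0], [1.0, 0.018, -0.0], [-0.0, -0.0, -1.0]]
force: [0.5, 0.4, -6.4]
opening: 0.0077
grasp_force: 60.0
```

```bash
python3 -m handwheel '[{"x":0,"y":-0.05,"z":0.2,"rx":0,"ry":0,"rz":0,"jaw":0},{"x":0,"y":-0.05,"z":0.4,"rx":0,"ry":0,"rz":0,"jaw":0},{"x":0,"y":-0.05,"z":0.6,"rx":0,"ry":0,"rz":0,"jaw":0},{"x":0,"y":-0.05,"z":0.65,"rx":0,"ry":0,"rz":0,"jaw":0},{"x":0,"y":-0.05,"z":0.65,"rx":0,"ry":0,"rz":0,"jaw":0}]'; python3 -m handwheel '[{"x":0,"y":0,"z":0.1,"rx":0,"ry":0,"rz":0,"jaw":0},{"x":0,"y":0,"z":0.1,"rx":0,"ry":0,"rz":0,"jaw":0}]';python3 -m handwheel '[{"x":0,"y":0,"z":0.07,"rx":0,"ry":0,"rz":0,"jaw":0},{"x":0,"y":0,"z":0.07,"rx":0,"ry":0,"rz":0,"jaw":0}]'
```

```text
t: 13.32
position: [0.4926, 0.183, 0.1867]
ee_rot: [[-0.017, 1.0, -0.0], [1.0, 0.017, -0.0], [-0.0, -0.0, -1.0]]
force: [0.4, -1.3, -7.4]
opening: 0.0075
grasp_force: 60.0
t: 13.58
position: [0.4926, 0.1829, 0.1858]
ee_rot: [[-0.017, 1.0, -0.0], [1.0, 0.017, -0.0], [-0.0, -0.0, -1.0]]
force: [1.5, -0.2, -7.4]
opening: 0.0076
grasp_force: 60.0
t: 13.82
position: [0.4926, 0.1829, 0.1851]
ee_rot: [[-0.018, 1.0, -0.0], [1.0, 0.018, -0.0], [-0.0, -0.0, -1.0]]
force: [0.1, -0.0, -6.0]
opening: 0.0076
grasp_force: 60.0
```

```bash
python3 -m handwheel '[{"x":0,"y":0,"z":0.05,"rx":0,"ry":0,"rz":0,"jaw":0},{"x":0,"y":0,"z":0.05,"rx":0,"ry":0,"rz":0,"jaw":0}]';python3 -m handwheel '[{"x":0,"y":0,"z":0.05,"rx":0,"ry":0,"rz":0,"jaw":0},{"x":0,"y":0,"z":0.05,"rx":0,"ry":0,"rz":0,"jaw":0}]'
```

```text
t: 14.08
position: [0.4927, 0.183, 0.1848]
ee_rot: [[-0.017, 1.0, 0.0], [1.0, 0.017, 0.0], [0.0, 0.0, -1.0]]
force: [-0.7, -0.1, -4.7]
opening: 0.0075
grasp_force: 60.0
t: 14.32
position: [0.4927, 0.183, 0.1847]
ee_rot: [[-0.017, 1.0, 0.0], [1.0, 0.017, 0.0], [0.0, 0.0, -1.0]]
force: [-1.5, -0.7, -1.4]
opening: 0.0075
grasp_force: 60.1
```

The peg now carries most of the weight. Now I ease the plate back against the board.

```bash
python3 -m handwheel '[{"x":0,"y":-0.08,"z":0,"rx":0,"ry":0,"rz":0,"jaw":0},{"x":0,"y":-0.08,"z":0,"rx":0,"ry":0,"rz":0,"jaw":0}]';python3 -m handwheel '[{"x":0,"y":-0.08,"z":0,"rx":0,"ry":0,"rz":0,"jaw":0},{"x":0,"y":-0.08,"z":0,"rx":0,"ry":0,"rz":0,"jaw":0}]'
```

```text
t: 14.58
position: [0.4925, 0.183, 0.1847]
ee_rot: [[-0.018, 1.0, 0.002], [1.0, 0.018, 0.0], [0.0, 0.002, -1.0]]
force: [0.8, -0.5, -1.8]
opening: 0.0073
grasp_force: 60.0
t: 14.82
position: [0.4919, 0.1831, 0.1847]
ee_rot: [[-0.017, 1.0, 0.002], [1.0, 0.017, 0.001], [0.0, 0.002, -1.0]]
force: [3.6, 0.4, -1.3]
opening: 0.0074
grasp_force: 60.0
```

```bash
python3 -m handwheel '[{"x":0,"y":0,"z":0,"rx":0,"ry":0,"rz":0,"jaw":0},{"x":0,"y":0,"z":0,"rx":0,"ry":0,"rz":0,"jaw":0},{"x":0,"y":0,"z":0,"rx":0,"ry":0,"rz":0,"jaw":0}]' 10; python3 -m handwheel '[{"x":0,"y":0,"z":0,"rx":0,"ry":0,"rz":0,"jaw":0.1},{"x":0,"y":0,"z":0,"rx":0,"ry":0,"rz":0,"jaw":0.12},{"x":0,"y":0,"z":0,"rx":0,"ry":0,"rz":0,"jaw":0.15},{"x":0,"y":0,"z":0,"rx":0,"ry":0,"rz":0,"jaw":0.2},{"x":0,"y":0,"z":0,"rx":0,"ry":0,"rz":0,"jaw":0.3},{"x":0,"y":0,"z":0,"rx":0,"ry":0,"rz":0,"jaw":0.4},{"x":0,"y":0,"z":0,"rx":0,"ry":0,"rz":0,"jaw":0.4}]'
```

```text
t: 15.2
position: [0.4917, 0.1831, 0.1847]
ee_rot: [[-0.017, 1.0, 0.002], [1.0, 0.017, 0.0], [0.0, 0.002, -1.0]]
force: [3.8, -0.2, -0.4]
opening: 0.008
grasp_force: 10.0
t: 16.08
position: [0.4909, 0.1829, 0.1841]
ee_rot: [[-0.018, 1.0, -0.0], [1.0, 0.018, -0.0], [-0.0, -0.0, -1.0]]
force: [0.0, -0.1, -1.1]
opening: 0.0354
grasp_force: 0.0
```

Released with no residual force. Now straight up, clear of everything, and a look.

```bash
python3 -m handwheel '[{"x":0,"y":0,"z":-0.5,"rx":0,"ry":0,"rz":0,"jaw":0.4},{"x":0,"y":0,"z":-1.5,"rx":0,"ry":0,"rz":0,"jaw":0.4},{"x":0,"y":0,"z":-3,"rx":0,"ry":0,"rz":0,"jaw":0.4},{"x":0,"y":0,"z":-6,"rx":0,"ry":0,"rz":0,"jaw":0.4},{"x":0,"y":0,"z":-10,"rx":0,"ry":0,"rz":0,"jaw":0.4},{"x":0,"y":0,"z":-12,"rx":0,"ry":0,"rz":0,"jaw":0.4},{"x":0,"y":0,"z":-12,"rx":0,"ry":0,"rz":0,"jaw":0.4},{"x":0,"y":0,"z":-12,"rx":0,"ry":0,"rz":0,"jaw":0.4}]'; python3 -c "
from h import *
snap('scene','s3');snap('wrist','w6')
a=cv2.imread('pics/s3.png')[90:210,200:360];b=cv2.imread('pics/w6.png')
cv2.imwrite('pics/end.png',np.hstack([cv2.resize(a,(400,300),interpolation=2),cv2.resize(b,(400,300))]))"
```

```text
t: 17.08
position: [0.4903, 0.1827, 0.3027]
ee_rot: [[-0.017, 1.0, -0.002], [1.0, 0.017, -0.001], [-0.001, -0.002, -1.0]]
force: [-0.4, 0.0, -0.5]
opening: 0.0352
grasp_force: 0.0
```

View pics/end.png

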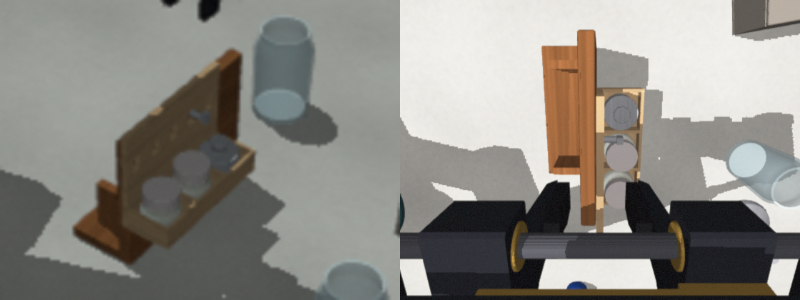

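The caddy hangs level with its plate flat against the board, the peg through slot +34 (left tile near (200,117)), and all three contents in their bays. The robot is clear.

```bash
python3 -c "
from bench import hand_in
print(hand_in())"
```

```text
the job is handed in; nothing more can be done
None
```

I hung the caddy on the peg by its y = +34 slot. In the last pictures it was level, its back flat against the board and the weight and both jars in their bays; the job is handed in, but no verdict came back.

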